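Free the tape roll: click the latch aside, find the cap's thread hand, hold the cap off

TASK

The tape roll on the holder is to be changed: turn the black latch knob counterclockwise until it clicks over and its tongue is clear of the roll's retaining cap. Then unscrew the cap about a quarter turn on its seat; its thread may be right- or left-handed, so try it one way and, if it comes up against a stop, the other way. Lift it straight off and finish still holding it level in the gripper, about 10 cm above its seat, and leave the spare roll, the mouse and the marker alone.

Things in the scene. Friction and masses are not known exactly. Their poses are not given: they have to be found in the camera images.
- holder: Tape holder fixed to the desk, its place and yaw vary: grey plate 130 (x) x 250 (y) x 12 mm. Origin: centre of its underside, below the spindle axis; z up. On the axis a hub and a fixed tape roll, 95 mm wide, top at 60 mm; the cap sits on the hub. At y +99 mm a cutter tower 44 x 44 mm, top at 96 mm. At y -85 mm the latch post.
- seat (a point): Centre of the hub's top, where the cap sits, 62 mm above the desk, on the spindle axis. A steel stub 29 mm tall, hidden in the cap, rises from it.
- cap: Retaining cap, plain grey plastic, about 80 g, loose but locked on the stub by its thread. Flange 84 mm wide, 3 mm thick; above it a round fluted grip 48 mm wide, up to 40 mm above the flange's underside. Origin: centre of the flange's underside; z is its axis, up. Side play about 1.5 mm.
- cap_grip (a point): On the cap's axis, 27 mm above the flange's underside, a good height to grip: fingertips may reach 20 mm below it. The coarse thread is right- or left-handed (unknown, varies): one way a hard stop within about 12 degrees; the other way the cap turns easily without rising, can be lifted off from about 60 to 100 degrees, and stops at about 110.
- latch (a joint): Angle of the latch knob, rad, 0 to 1.2, counterclockwise seen from above. At 0 its tongue points to the spindle and lies over the cap's flange, so that the cap cannot be lifted. An over-centre spring (about 0.1 N m) pulls it to 0 until it is turned past 0.6; there it clicks over and springs to 1.2 by itself, tongue clear of the cap.
- latch_grip (a point): On the latch knob's vertical axis, 97 mm above the desk, a good height to grip. The knob is an upright black bar 36 mm long, 11 mm thick, 74 to 108 mm above the desk, on a 36 mm disc. Bar and steel tongue (12 mm wide, 56 mm long from the axis, 69 to 74 mm above the desk) lie along the holder's +y turned by the latch angle.
- spare_roll: Spare roll of brown tape lying flat, 95 mm in diameter, 48 mm high, loose; origin: centre of its underside. Leave it alone.
- mouse: Black computer mouse, 104 x 60 x 36 mm, loose; origin: centre of its underside. Leave it alone.
- marker: Dark marker lying on the desk, 20 x 135 x 18 mm, loose; origin: centre of its underside. Leave it alone.
Not all that is in view belongs to the job. What is shaped like the cap but red is not meant.

How it is judged:
On the way, in this order (a step that is already met when the one before it is completed fails the run):
1. the latch knob has clicked over (latch angle above 0.9 rad) while the cap is still seated (value of joint latch above 0.9 rad and z of cap in the frame of holder below 0.07 m), for 0.2 s.
2. the cap has been turned at least 40 degrees from its start while down on its seat (angle between the x axis of cap and the x axis of holder, either way round above 0.7 rad and z of cap in the frame of holder below 0.07 m), for 0.1 s.
At the end, for the whole second after the job is handed in: The cap is held still between the fingers, level within 17 degrees, at least 60 mm above its seat, touching nothing of the holder; the latch is clicked over (above 0.9 rad) (z of cap in the frame of holder above 0.122 m and angle between cap's own z axis and vertical below 0.3 rad and linear speed of cap below 0.03 m/s and contact force between cap and the fingers above 1 N and contact force between cap and holder below 0.1 N and value of joint latch above 0.9 rad); the arm keeps its last pose, push and grip.
It fails at once if the spare roll, mouse or marker is moved more than 30 mm (distance of any of spare_roll, mouse, marker from where it was at the start of the episode above 0.03 m).
It also fails if it takes over 58 s, if anything falls off the work surface, if the arm or the gripper's body presses on something with over 40 N, if the wrist force passes 120 N, or if a joint passes its speed limit or range.

ROBOT

A 6-joint arm with a two-finger parallel gripper is mounted at the origin on a cart in front of the work surface, level with it; the furniture and walls round the work are solid. World frame = base frame: x ahead of the robot, y to its left, z up, the work surface at z = 0. Lengths are in m, angles in rad, forces in N, time in s.
With the tool pointing down it reaches from about 0.375 to 0.975 m from the base axis. Payload 3.8 kg.
Tool frame: the origin (TCP) lies midway between the tips of the shut fingers; the grasp point (between the pads) lies 19 mm behind it; z points along the fingers, y is the line along which they close (so a half turn about z gives the same grasp; the last joint's range is limited). The gripper opens to 85 mm and grips with 20 to 120 N. Pads are 22 mm wide; open, the fingers measure 114 mm over their backs; the gripper's body (76 mm by 85 mm) begins 54 mm behind the grasp point. The pads swing forward as they close: fully open they stand 13 mm farther back than shut.
Start: joints at [-1.214, 0.264, 1.604, -0, 1.274, -0.037], TCP at [0.259, -0.623, 0.231] pointing down, gripper open.
Joint ranges: [-2.63, 2.63], [-0.94, 2.18], [0.31, 2.57], [-1.31, 4.45], [0, 2.66], [-2.55, 2.55]. Speed limits (rad/s): [2.57, 2.57, 3.14, 3.14, 3.14, 3.14].

INTERFACE

Orientations are given as a rotation vector (axis times angle).
In Python, from workcell import sensors, viewer, job gives the robot as it stands.
- The arm moves only by the shell command python3 -m inch 'ROWS' [FORCE]. ROWS is JSON, one flat list of numbers, 7 for each row, row after row: the shift along the tool's x, y, z in mm, then the turn, a rotation vector about the tool's x, y, z in degrees, then the finger opening in mm, from 0 to 85.4. A call has exactly 8 rows; each row shifts and turns the commanded pose from where the row before left it, along the tool's axes as they then stand; what a row does not reach is not made up. A row lasts 1/10 s, in which the tool goes at most 50 mm and 8.59 degrees, less where a joint would pass 70% of its speed; a pose out of reach is approached as far as the arm can. A call is refused whole if a number of a shift passes 50 or a number of a turn 8.59, either way. A call with a gripper value outside its range is refused whole. The fingers move at their own pace and stop on an object; FORCE is the grip in N (left out, the last holds). Time passes only in rows, so rows that do not move let the fingers close, or fill a call up. It gives the time, the measured TCP pose, the force, the opening and the grip force at its end, in the units of the state.
- sensors.read_state(): the state, without advancing time (a new reading comes with each control period).
- viewer.read_camera(name): name is "side" or "top"; returns the picture (384x512x3 uint8, red, green, blue); there is no depth.
- viewer.camera_params(name): a dict with "K" (3x3 intrinsics, pixels), "k1" (the pictures are not rectified: a ray, as slopes to the right and down, at radius r is drawn at 1 + k1 r^2 times it, then the intrinsics apply), "world_to_cam" (4x4, takes a point from world to camera coordinates). Camera axes: x right, y down, z forward; pixel columns grow to the right and rows downward; lengths in m; the calibration is good to about 2 mm. A picture is of the moment at which its call begins. camera_params takes no time and is no camera call.
- job.finish_job(): hands the job in; it is judged then, once.
The state is a dict: "time": time; "q": joint angles; "joint_vel": joint speeds; "joint_torque": joint torques, N m; "tool_pos": TCP position; "tcp_rot": TCP orientation; "wrist_force": force on the tool from outside, world axes, zero at the start; "torque": the same for the moment, N m; "width": opening from 0.0 (shut) to 1.0 (fully open); "grip_force": force on a finger pad.
Only numpy, scipy, OpenCV 4.12 (cv2) and the standard library are available. Lean on these libraries where they do the work, as an engineer would, in place of code of your own. Each camera call takes 0.05 s, during which the arm holds its last target. There are 200 camera calls.

## Working session

There is one attempt and no reset: what is moved stays moved. The work goes in short steps, Python scripts to look and compute and a shell command to move; the robot and the scene stay as the last step left them, time stands still between calls to the robot, and variables do not carry over. Pictures are saved under pics/ and viewed, at most 10 in all, crops included, and the job is handed in when it is done.

```bash
mkdir -p pics; ls; python3 - <<'E'
from workcell import sensors, viewer
import cv2, json
for n in("top","side"):
    cv2.imwrite(f"pics/{n}0.png",viewer.read_camera(n)[:,:,::-1])
    print(n,viewer.camera_params(n))
print(sensors.read_state())
E
```

```text
pics
top {'K': array([[409.25645938,   0.        , 259.08591832],
       [  0.        , 409.25645938, 188.2054883 ],
       [  0.        ,   0.        ,   1.        ]]), 'k1': -0.010867421652207701, 'world_to_cam': array([[-1.43885558e-02, -9.99896464e-01, -1.75587161e-04,
         1.16722533e-01],
       [-9.96820539e-01,  1.43580562e-02, -7.83751151e-02,
         5.76571845e-01],
       [ 7.83695215e-02, -9.52675832e-04, -9.96923924e-01,
         1.20857664e+00],
       [ 0.00000000e+00,  0.00000000e+00,  0.00000000e+00,
         1.00000000e+00]])}
side {'K': array([[367.49323378,   0.        , 257.39278018],
       [  0.        , 367.49323378, 194.57426596],
       [  0.        ,   0.        ,   1.        ]]), 'k1': 0.032459152418250425, 'world_to_cam': array([[-0.96318999, -0.26816107, -0.01883298,  0.57423804],
       [-0.0854215 ,  0.37174042, -0.9243983 ,  0.09441724],
       [ 0.25488862, -0.88876245, -0.38096338,  1.301876  ],
       [ 0.        ,  0.        ,  0.        ,  1.        ]])}
{'time': 0.1, 'q': array([-1.21388323e+00,  2.64713835e-01,  1.60523927e+00, -7.67680956e-06,
        1.27370847e+00, -3.68661712e-02]), 'joint_vel': array([ 0.00053026, -0.00130576, -0.00302445, -0.00085613,  0.00046485,
       -0.00053061]), 'joint_torque': array([ 4.43817598e-04, -5.16708255e+01, -3.68589842e+01, -6.77402249e-05,
        6.25309534e-03,  3.17008823e-05]), 'tool_pos': array([ 0.25876979, -0.62270999,  0.23006126]), 'tcp_rot': array([-3.07889374e+00, -6.14162528e-01,  5.28874089e-04]), 'wrist_force': array([-0.30537611, -1.12971385,  0.13984518]), 'torque': array([0.02401005, 0.00163436, 0.01488756]), 'grip_force': 0.0, 'width': 1.0026023813060307}
```

View pics/top0.png

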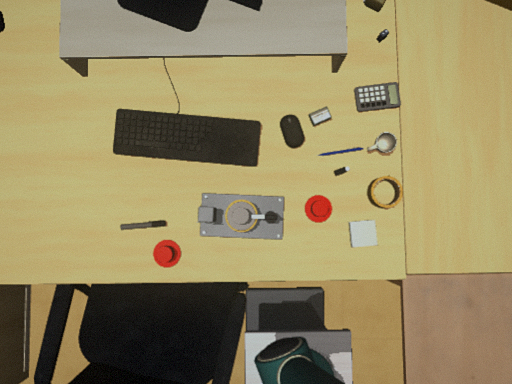

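View pics/side0.png

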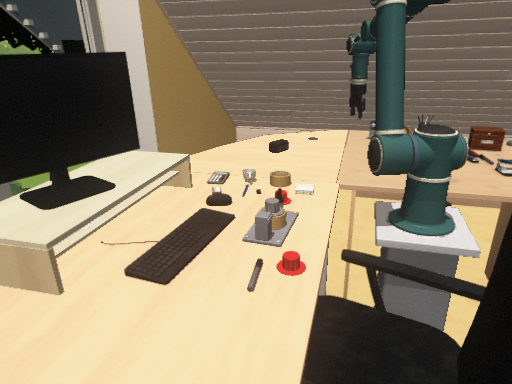

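The top picture shows the holder around (242,216): tower at (207,214), cap at about (240,215) and the black knob at about (272,217). Red decoy caps are at (318,208) and (167,253), the spare roll is at (385,192), the mouse at (291,130) and the marker at (143,225). Next I'll measure the holder precisely.

```bash
cat > h.py <<'E'
import numpy as np, cv2
from workcell import sensors, viewer
from scipy.spatial.transform import Rotation as R
def cast(n,uv,z):
    p=viewer.camera_params(n);K=p["K"];T=p["world_to_cam"]
    d=(np.array(uv,float)-K[:2,2])/K[0,0]; s=d.copy()
    for _ in range(10): s=d/(1+p["k1"]*(s@s))
    Rm=T[:3,:3];c=-Rm.T@T[:3,3];r=Rm.T@np.r_[s,1]
    return c+r*(z-c[2])/r[2]
def proj(n,X):
    p=viewer.camera_params(n);K=p["K"];q=p["world_to_cam"]@np.r_[X,1];s=q[:2]/q[2]
    return K[0,0]*s*(1+p["k1"]*(s@s))+K[:2,2]
def crop(n,f,u0,v0,u1,v1,k):
    im=viewer.read_camera(n)[:,:,::-1]
    cv2.imwrite(f,cv2.resize(im[v0:v1,u0:u1],None,fx=k,fy=k,interpolation=cv2.INTER_CUBIC));return im
E
python3 - <<'E'
from h import *
im=crop("top","pics/t1.png",190,180,290,250,8)
hsv=cv2.cvtColor(im,cv2.COLOR_BGR2HSV)
m=((hsv[:,:,1]<70)&(hsv[:,:,2]>40)).astype(np.uint8); m[:,:185]=0;m[:,300:]=0;m[:180]=0;m[250:]=0
m=cv2.morphologyEx(m,cv2.MORPH_CLOSE,np.ones((9,9)))
c=max(cv2.findContours(m,0,2)[0],key=cv2.contourArea)
b=cv2.boxPoints(cv2.minAreaRect(c)); print(b)
w=np.array([cast("top",x,.012) for x in b]);print(w,w.mean(0))
print([np.linalg.norm(w[i]-w[i-1]) for i in range(4)])
d=w[np.argsort(w[:,1])]; e=d[2:].mean(0)-d[:2].mean(0); print("yaw",np.degrees(np.arctan2(-e[0],e[1])))
crop("side","pics/s1.png",230,180,315,250,8)
E
```

```text
[[196.36172 235.25499]
 [198.28857 192.22185]
 [283.89307 196.05489]
 [281.96622 239.08803]]
[[0.43977193 0.29913509 0.012     ]
 [0.56946669 0.29295345 0.012     ]
 [0.55409135 0.03358489 0.012     ]
 [0.42464472 0.04184346 0.012     ]] [0.49699367 0.16687922 0.012     ]
[np.float64(0.25773593872784895), np.float64(0.1298419950541779), np.float64(0.25982388706877096), np.float64(0.12970980873065935)]
yaw -3.378702404316727
```

View pics/t1.png

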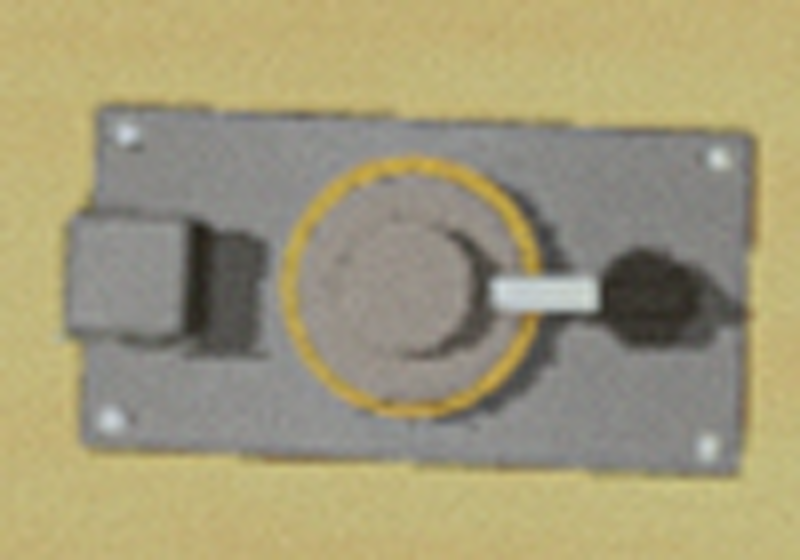

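View pics/s1.png

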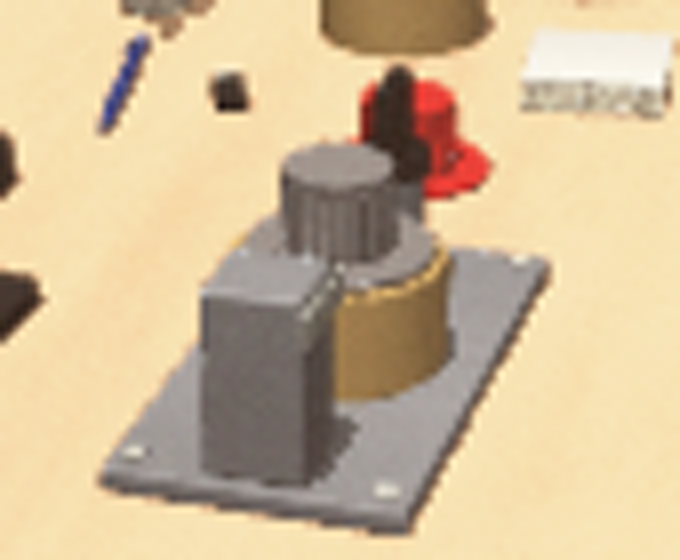

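The crops show the plate corners, the four white screws, the yellow roll ring centred at about (411,287) in the crop, and the tongue and black knob at about (650,298). The tower's lean biased the box fit, so I'll use the screws, ring and cap top instead.

```bash
python3 - <<'E'
from h import *
f=lambda x:((x[0]+.5)/8-.5+190,(x[1]+.5)/8-.5+180)
for nm,pts in(("screws",[(127,133),(718,158),(707,446),(111,419)]),("corners",[(97,106),(752,132),(742,472),(85,445)])):
    w=np.array([cast("top",f(p),.012)[:2] for p in pts]); e=w[[0,3]].mean(0)-w[[1,2]].mean(0)
    print(nm,w.mean(0),np.degrees(np.arctan2(-e[0],e[1])),np.linalg.norm(e),np.linalg.norm(w[0]-w[3]))
im=viewer.read_camera("top");hsv=cv2.cvtColor(im,cv2.COLOR_RGB2HSV)
m=((hsv[:,:,1]>130)&(hsv[:,:,0]>15)&(hsv[:,:,0]<35)).astype(np.uint8);m2=np.zeros_like(m);m2[198:234,222:260]=m[198:234,222:260]
c=np.vstack(cv2.findContours(m2,0,2)[0]);e=cv2.minEnclosingCircle(c);print("ring",e,cast("top",e[0],.06))
print("captop",cast("top",f((416,286)),.102))
tip=cast("top",f((492,292)),.074);k=cast("top",f((600,297)),.074);e=tip-k;print("tongue",tip,k,np.degrees(np.arctan2(-e[0],e[1])))
s=sensors.read_state();M=R.from_rotvec(s["tcp_rot"]).as_matrix();print(M.round(3))
# side check: captop centre crop (337,165)
print("side captop",cast("side",((337.5)/8-.5+230,165.5/8-.5+180),.102))
E
```

```text
screws [0.49675721 0.16262675] -3.323122915963529 0.2242369070879373 0.10789970675172704
corners [0.49690434 0.16140676] -3.128920044565202 0.24782268565483337 0.12780736107912924
ring ((241.12889099121094, 215.43777465820312), 16.101972579956055) [0.49674508 0.16169068 0.06      ]
captop [0.49654678 0.15863401 0.102     ]
tongue [0.49437195 0.132616   0.074     ] [0.49202728 0.09393834 0.074     ] -3.469070874726927
[[ 0.923  0.384 -0.   ]
 [ 0.384 -0.923  0.001]
 [ 0.    -0.001 -1.   ]]
side captop [0.49800382 0.16516645 0.102     ]
```

Screws, corners, ring and tongue agree: spindle axis at (0.497, 0.162), yaw -3.3°, latch axis at about (0.492, 0.077). Moving to above the latch.

```bash
python3 -m inch '[30.2,-34.8,0,0,0,0,85,30.2,-34.8,0,0,0,0,85,30.2,-34.8,0,0,0,0,85,30.2,-34.8,0,0,0,0,85,30.2,-34.8,0,0,0,0,85,30.2,-34.8,0,0,0,0,85,30.2,-34.8,0,0,0,0,85,30.2,-34.8,0,0,0,0,85]'
python3 -m inch '[30.2,-34.8,0,0,0,0,45,30.2,-34.8,0,0,0,0,45,30.2,-34.8,0,0,0,0,45,30.2,-34.8,0,0,0,0,45,30.2,-34.8,0,0,0,0,45,30.2,-34.8,0,0,0,0,45,30.2,-34.8,0,0,0,0,45,30.2,-34.8,0,0,0,0,45]'
python3 -m inch '[0,0,0,0,0,-8,45,0,0,0,0,0,-8,45,0,0,0,0,0,-8,45,0,0,0,0,0,-8,45,0,0,0,0,0,-8,45,0,0,0,0,0,-8,45,0,0,0,0,0,-8,45,0,0,0,0,0,-8,45]'
cat >> h.py <<'E'
def to(x,y,z,yaw):
    s=sensors.read_state();M=R.from_rotvec(s["tcp_rot"]).as_matrix()
    cy=np.degrees(np.arctan2(M[1,1],M[0,1]))
    print("t",round(s["time"],2),"pos",s["tool_pos"].round(4),"yaw",cy.round(2),"tilt z",M[:,2].round(3))
    print("tool shift mm",(M.T@(np.array([x,y,z])-s["tool_pos"])*1e3).round(1),"turn about tool z",round(cy-yaw,1))
    print("F",s["wrist_force"].round(1),"T",s["torque"].round(2),"w",round(s["width"]*85.4,1),"g",round(s["grip_force"],1),"q6",s["q"][5].round(2))
E
python3 -c "
from h import *
to(.492,.077,.15,-3.3)"
```

```text
time: 1.05
tool_pos: [0.3755, -0.2718, 0.2314]
tcp_rot: [3.081, 0.614, 0.001]
wrist_force: [1.3, 0.0, -0.5]
width: 0.993
grip_force: 0.0
time: 1.85
tool_pos: [0.4918, 0.0782, 0.2315]
tcp_rot: [3.081, 0.615, 0.001]
wrist_force: [0.5, 0.2, 0.3]
width: 0.524
grip_force: 0.0
time: 2.65
tool_pos: [0.4914, 0.0763, 0.2312]
tcp_rot: [-2.281, -2.16, 0.0]
wrist_force: [-0.2, 0.1, 0.1]
width: 0.53
grip_force: 0.0
t 2.65 pos [0.4914 0.0763 0.2312] yaw -3.1 tilt z [-0. -0. -1.]
tool shift mm [ 0.8  0.5 81.2] turn about tool z 0.2
F [-0.2  0.1  0.1] T [-0.04  0.05 -0.01] w 45.3 g 0.0 q6 0.16
```

```bash
python3 -m inch '[1,0.5,20,0,0,0,45,0,0,20,0,0,0,45,0,0,20,0,0,0,45,0,0,20,0,0,0,45,0,0,15,0,0,0,45,0,0,7,0,0,0,45,0,0,0,0,0,0,45,0,0,0,0,0,0,45]'
python3 -c "
from h import *
to(.492,.077,.079,-3.3)
a=crop('side','pics/s2.png',220,140,320,240,5)
b=crop('top','pics/t2.png',220,180,320,250,4)
b=cv2.imread('pics/t2.png');a=cv2.imread('pics/s2.png');a=cv2.resize(a,(400,400));cv2.imwrite('pics/m2.png',np.hstack([a[:280],b]))
"
```

```text
time: 3.45
tool_pos: [0.4926, 0.0773, 0.1299]
tcp_rot: [2.287, 2.153, 0.001]
wrist_force: [-0.5, -0.6, 0.2]
width: 0.526
grip_force: 0.0
t 3.45 pos [0.4926 0.0773 0.1299] yaw -3.44 tilt z [ 0.001  0.    -1.   ]
tool shift mm [-0.3 -0.6 50.9] turn about tool z -0.1
F [-0.5 -0.6  0.2] T [-0.01  0.04  0.02] w 44.9 g 0.0 q6 0.17
```

View pics/m2.png

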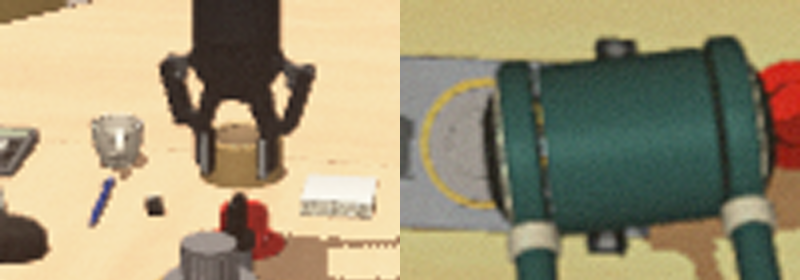

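The fingers straddle the knob in the side view: fingertips at about (207,175) and (267,175), knob between them at (237,210). Descending and closing.

```bash
python3 -m inch '[0,0,12,0,0,0,45,0,0,13,0,0,0,45,0,0,13,0,0,0,45,0,0,12,0,0,0,45,0,0,0,0,0,0,0,0,0,0,0,0,0,0,0,0,0,0,0,0,0,0,0,0,0,0,0,0]' 40
python3 -c "
from h import *
to(.492,.077,.079,-3.3)"
```

```text
time: 4.35
tool_pos: [0.492, 0.0772, 0.0791]
tcp_rot: [-2.287, -2.154, 0.0]
wrist_force: [0.3, 0.9, -4.2]
width: 0.12
grip_force: 43.0
t 4.35 pos [0.492  0.0772 0.0791] yaw -3.44 tilt z [-0. -0. -1.]
tool shift mm [-0.2  0.   0.1] turn about tool z -0.1
F [ 0.3  0.9 -4.2] T [ 0.01 -0.08 -0.03] w 10.2 g 43.0 q6 0.17
```

Gripped at about 10–11 mm, as the bar should be. Turning 63° counterclockwise.

```bash
python3 -m inch '[0,0,0,0,0,-8,0,0,0,0,0,0,-8,0,0,0,0,0,0,-8,0,0,0,0,0,0,-8,0,0,0,0,0,0,-8,0,0,0,0,0,0,-8,0,0,0,0,0,0,-8,0,0,0,0,0,0,-7,0]'
python3 -c "
from h import *
to(.492,.077,.079,65)"
python3 -m inch '[0,0,0,0,0,0,45,0,0,0,0,0,0,45,0,0,0,0,0,0,45,0,0,0,0,0,0,45,0,0,-15,0,0,0,45,0,0,-25,0,0,0,45,0,0,-25,0,0,0,45,0,0,-20,0,0,0,85]'
python3 -c "
from h import *
to(.497,.162,.165,18)
b=crop('side','pics/s3.png',230,170,330,250,6)"
```

```text
time: 5.15
tool_pos: [0.4927, 0.0777, 0.0791]
tcp_rot: [0.816, 3.032, 0.002]
wrist_force: [2.6, 2.4, -6.8]
width: 0.121
grip_force: 42.5
t 5.15 pos [0.4927 0.0777 0.0791] yaw 59.86 tilt z [ 0.002  0.001 -1.   ]
tool shift mm [ 0.3 -1.   0.1] turn about tool z -5.1
F [ 2.6  2.4 -6.8] T [ 0.44 -0.38  0.04] w 10.3 g 42.5 q6 -0.94
time: 5.95
tool_pos: [0.4926, 0.0772, 0.166]
tcp_rot: [0.826, 3.03, 0.001]
wrist_force: [1.1, 0.4, 0.7]
width: 0.675
grip_force: 0.0
t 5.95 pos [0.4926 0.0772 0.166 ] yaw 59.51 tilt z [ 0.001  0.    -1.   ]
tool shift mm [39.2 75.3  1. ] turn about tool z 41.5
F [1.1 0.4 0.7] T [-0.03 -0.01  0.04] w 57.7 g 0.0 q6 -0.93
```

View pics/s3.png

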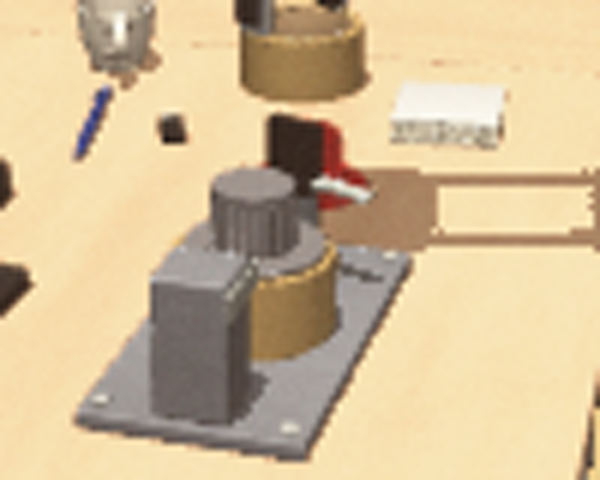

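The picture shows the tongue (bright, about (345,187)) swung away from the cap, with the knob broadside: the latch is over. Moving over the cap.

```bash
python3 -m inch '[19.6,37.6,0,0,0,0,85,19.6,37.7,0,0,0,0,85,0,0,0,0,0,8.3,85,0,0,0,0,0,8.3,85,0,0,0,0,0,8.3,85,0,0,0,0,0,8.3,85,0,0,0,0,0,8.3,85,0,0,0,0,0,0,85]'
python3 -c "
from h import *
to(.497,.162,.071,18)"
```

```text
time: 6.8
tool_pos: [0.4963, 0.1619, 0.1639]
tcp_rot: [-1.846, -2.542, 0.001]
wrist_force: [0.3, 0.1, 0.6]
width: 0.993
grip_force: 0.0
t 6.8 pos [0.4963 0.1619 0.1639] yaw 18.01 tilt z [-0. -0. -1.]
tool shift mm [-0.2  0.7 92.9] turn about tool z 0.0
F [0.3 0.1 0.6] T [ 0.01 -0.03  0.  ] w 84.8 g 0.0 q6 -0.05
```

```bash
python3 -m inch '[0,0.7,20,0,0,0,85,0,0,25,0,0,0,85,0,0,25,0,0,0,85,0,0,22,0,0,0,85,0,0,0,0,0,0,30,0,0,0,0,0,0,30,0,0,0,0,0,0,30,0,0,0,0,0,0,30]' 40
python3 -c "
from h import *
to(.497,.162,.071,18)"
```

```text
time: 7.6
tool_pos: [0.4985, 0.1626, 0.0739]
tcp_rot: [1.843, 2.542, 0.004]
wrist_force: [0.0, 0.3, -0.7]
width: 0.557
grip_force: 41.2
t 7.6 pos [0.4985 0.1626 0.0739] yaw 18.09 tilt z [ 0.003  0.001 -1.   ]
tool shift mm [-0.1 -1.6  2.9] turn about tool z 0.1
F [ 0.   0.3 -0.7] T [ 0.03 -0.04 -0.03] w 47.6 g 41.2 q6 -0.05
```

Gripped at 47.6 mm (cap grip is 48). Trying counterclockwise, gently.

```bash
python3 -m inch '[0,0,0,0,0,-4,30,0,0,0,0,0,-4,30,0,0,0,0,0,-4,30,0,0,0,0,0,-4,30,0,0,0,0,0,-3,30,0,0,0,0,0,0,30,0,0,0,0,0,0,30,0,0,0,0,0,0,30]'
python3 -c "
from h import *
to(.497,.162,.072,18)"
```

```text
time: 8.4
tool_pos: [0.4987, 0.1621, 0.0737]
tcp_rot: [1.401, 2.809, 0.002]
wrist_force: [1.9, -3.4, 6.1]
width: 0.544
grip_force: 41.5
t 8.4 pos [0.4987 0.1621 0.0737] yaw 36.99 tilt z [ 0.003  0.    -1.   ]
tool shift mm [ 0.9 -1.4  1.7] turn about tool z 19.0
F [ 1.9 -3.4  6.1] T [-0.61 -0.29 -0.7 ] w 46.5 g 41.5 q6 -0.38
```

Moment about z is -0.7 N m: a hard stop. Turning clockwise instead.

```bash
python3 -m inch '[0,0,0,0,0,8,30,0,0,0,0,0,8,30,0,0,0,0,0,8,30,0,0,0,0,0,8,30,0,0,0,0,0,8,30,0,0,0,0,0,0,30,0,0,0,0,0,0,30,0,0,0,0,0,0,30]'
python3 -c "
from h import *
to(.497,.162,.072,18)"
```

```text
time: 9.2
tool_pos: [0.4982, 0.1631, 0.0737]
tcp_rot: [2.277, 2.164, 0.004]
wrist_force: [0.2, -1.3, 6.7]
width: 0.546
grip_force: 42.7
t 9.2 pos [0.4982 0.1631 0.0737] yaw -2.91 tilt z [ 0.002  0.001 -1.   ]
tool shift mm [-1.2 -1.1  1.7] turn about tool z -20.9
F [ 0.2 -1.3  6.7] T [ 0.01 -0.06 -0.18] w 46.6 g 42.7 q6 0.32
```

```bash
python3 -m inch '[0,0,0,0,0,8,30,0,0,0,0,0,8,30,0,0,0,0,0,8,30,0,0,0,0,0,8,30,0,0,0,0,0,8,30,0,0,0,0,0,8,30,0,0,0,0,0,0,30,0,0,0,0,0,0,30]'
python3 -c "
from h import *
to(.497,.162,.072,18)
b=crop('side','pics/s4.png',230,160,330,240,6)"
```

```text
time: 10.0
tool_pos: [0.4982, 0.1629, 0.0737]
tcp_rot: [2.96, 1.052, 0.004]
wrist_force: [-0.6, -1.3, 7.7]
width: 0.544
grip_force: 42.8
t 10.0 pos [0.4982 0.1629 0.0737] yaw -50.89 tilt z [ 0.002  0.001 -1.   ]
tool shift mm [-1.5 -0.   1.7] turn about tool z -68.9
F [-0.6 -1.3  7.7] T [-0.27 -0.13 -0.07] w 46.4 g 42.8 q6 1.16
```

View pics/s4.png

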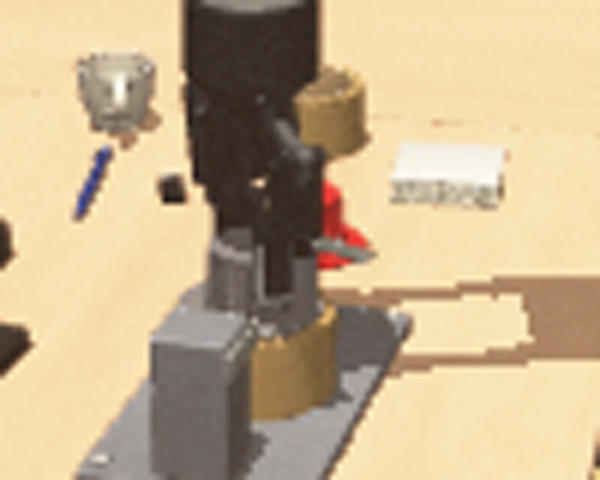

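The cap is held and seated, the tongue still clear at (345,250), and it turned with little torque: about 75–80° from its start. Lifting gently.

```bash
python3 -m inch '[0,0,-2,0,0,0,30,0,0,-2,0,0,0,30,0,0,-2,0,0,0,30,0,0,-2,0,0,0,30,0,0,-2,0,0,0,30,0,0,-2,0,0,0,30,0,0,0,0,0,0,30,0,0,0,0,0,0,30]'
python3 -c "
from h import *
to(.497,.162,.174,-51)"
```

```text
time: 10.85
tool_pos: [0.4972, 0.1622, 0.0844]
tcp_rot: [-2.961, -1.05, -0.0]
wrist_force: [0.1, -0.4, -0.4]
width: 0.547
grip_force: 42.2
t 10.85 pos [0.4972 0.1622 0.0844] yaw -50.94 tilt z [ 0.  0. -1.]
tool shift mm [ -0.3   0.1 -89.6] turn about tool z 0.1
F [ 0.1 -0.4 -0.4] T [ 0.   -0.02  0.05] w 46.7 g 42.2 q6 1.16
```

It rises freely. Lifting to 10 cm.

```bash
python3 -m inch '[0,0,-10,0,0,0,30,0,0,-15,0,0,0,30,0,0,-20,0,0,0,30,0,0,-20,0,0,0,30,0,0,-15,0,0,0,30,0,0,-10,0,0,0,30,0,0,0,0,0,0,30,0,0,0,0,0,0,30]'
python3 -c "
from h import *
to(.497,.162,.174,-51)
b=crop('side','pics/s5.png',220,120,330,240,5)"
```

```text
time: 11.65
tool_pos: [0.4969, 0.1622, 0.1742]
tcp_rot: [-2.961, -1.05, 0.0]
wrist_force: [-0.2, 0.4, -1.1]
width: 0.542
grip_force: 42.3
t 11.65 pos [0.4969 0.1622 0.1742] yaw -50.94 tilt z [-0. -0. -1.]
tool shift mm [-0.   0.2  0.2] turn about tool z 0.1
F [-0.2  0.4 -1.1] T [-0.05  0.01 -0.04] w 46.3 g 42.3 q6 1.16
```

View pics/s5.png

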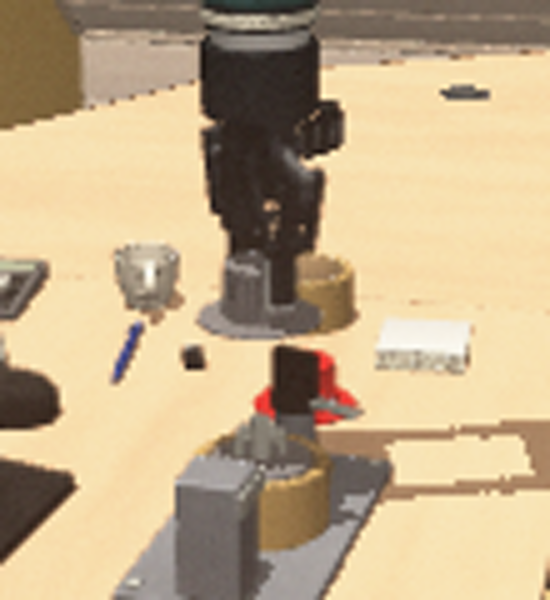

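The cap hangs level in the fingers at about (260,318), well above the bare stub at (262,440), and the latch is still over.

```bash
python3 -c "
from workcell import job
print(job.finish_job())"
```

```text
the job is handed in; nothing more can be done
None
```

I handed the job in at about 12 s of the 58 s: the latch is clicked over, the cap unscrewed clockwise (counterclockwise hit the stop) and lifted off, held level about 10 cm above its seat; the arm went nowhere near the spare roll, mouse or marker, and the hand-in gave no verdict.

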